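# Draw out the spool tray of a test stand

### The arm

A 6-joint arm with a two-finger parallel gripper is mounted at the origin on the work surface. World frame = base frame: x ahead of the robot, y to its left, z up, the work surface at z = 0. Lengths are in m, angles in rad, forces in N, time in s.
With the tool pointing down it reaches from about 0.325 to 0.775 m from the base axis. Payload 9.3 kg.
Tool frame: the origin (TCP) lies at the very end of the fingers, on their centre line; the grasp point (between the pads) lies 19 mm behind it; z points along the fingers, y is the direction in which the jaws open and shut (so a half turn about z gives the same grasp; the last joint's range is limited). The gripper opens to 85 mm and grips with 20 to 120 N. Pads are 22 mm wide; open, the fingers measure 114 mm over their backs; the gripper's body (76 mm by 85 mm) begins 54 mm behind the grasp point. The pads swing forward as they close: fully open they stand 13 mm farther back than shut.
Start: joints at [1.016, 0.259, 0.021, 1.334, 0, 1.418], TCP at [0.215, 0.506, 0.231] pointing down, gripper open.
Joint ranges: [-3.04, 3.04], [-0.91, 1.82], [-1.04, 1.36], [-1.92, 1.95], [-1.52, 1.45], [-3.14, 3.14]. Speed limits (rad/s): [2.22, 2.22, 2.79, 3.14, 3.14, 3.14].

### API

Orientations are given as a 3x3 rotation matrix whose columns are the frame's x, y, z axes.
In Python, from bench import bot gives the robot as it stands.
- The arm moves only by the tool arm_command, never from a script. Its argument "commands" is a list of rows, each an object of numbers: "wx", "wy", "wz": the turn, a rotation vector about the tool's x, y, z in degrees; "tx", "ty", "tz": the shift along the tool's x, y, z in cm; "gripper": the finger opening in cm, from 0 to 8.54. In form: [{"wx": .., "wy": .., "wz": .., "tx": .., "ty": .., "tz": .., "gripper": ..}, ...]. A call has 1 to 10 rows; each row is the pose to reach, as a shift and turn from the pose commanded when the call began, along the tool's axes at that moment; what a row does not reach only later rows make up. A row lasts 1/12 s, in which the tool goes at most 41.7 mm and 7.16 degrees, less where a joint would pass 70% of its speed; a pose out of reach is approached as far as the arm can. A call with a gripper value outside its range is refused whole. The fingers move at their own pace and stop on an object; "grip_force" is the grip in N (left out, the last holds). Time passes only in rows, so rows that repeat a pose let the fingers close. It gives the time, the measured TCP pose, the force and the opening at its end, in the units of the state.
- bot.get_obs(): the state, without advancing time (a new reading comes with each control period).
- bot.snapshot(name): name is "side" or "top"; returns a dict with "color" (400x640x3 uint8, red, green, blue), "K" (3x3 intrinsics, pixels), "rvec" (rotation vector, rad) and "tvec" (3), from world to camera coordinates, as OpenCV has them. Camera axes: x right, y down, z forward; pixel columns grow to the right and rows downward; lengths in m; the calibration is good to about 2 mm. A picture is of the moment at which its call begins. There is no depth.
- bot.sign_off(): hands the job in, once; it reports no verdict.
The state is a dict: "clock": time; "joint_pos": joint angles; "joint_vel": joint speeds; "tau": joint torques, N m; "tool_pos": TCP position; "orientation": TCP orientation; "wrist_force": force on the tool from outside, world axes, zero at the start; "torque": the same for the moment, N m; "opening": opening from 0.0 (shut) to 1.0 (fully open).
Only numpy, scipy, OpenCV 4.12 (cv2) and the standard library are available. Lean on these libraries where they do the work, as an engineer would, in place of code of your own. Each camera call takes 0.05 s, during which the arm holds its last target.

### The job

Of the two test stands, work on the one whose tray carries the tall white spool. Push its sliding cover by the tab all the way aside, then hook a fingertip behind the tray's front lip and draw the tray towards the robot until it is fully out at its stop. The spool must ride along standing on the tray, without being touched; leave the other stand and the things on the bench alone.

Things in the scene. Friction and masses are not known exactly. Their poses are not given: they have to be found in the camera images.
- spool_stand: Low fixed test stand, plywood base 225 x 112 mm, whose tray carries the tall spool. Origin on the bench, on the centre line, below the inner (far) face of the tray's lip when home. x points from the lip to the black sensor gantry (174 to 213 mm behind the lip, 139 mm high), z up; the tray draws out along -x, the cover slides along +y. Turned up to 0.2 rad.
- spool_stand_lip (a point): Top edge centre of the inner (far, +x) face of the aluminium tray's upturned front lip; moves with the tray; axes as the stand's. Lip 74 mm wide, 6 thick, top 40 mm above the bench; tray floor 20 mm above the bench, 68 mm wide between 8 mm high side walls, free for about 90 mm behind the lip.
- spool_stand_tab (a point): Top centre of the cover's upright tab; moves with it; axes as the stand's. Tab 34 mm long (x), 6 thick (y), 26 tall, top 77 mm above the bench; shut, it is at the stand's x = 30, y = 0 mm. It stands on the grey cover plate, whose top is 51 mm above the bench.
- spool_stand_tray (a joint): Tray of the spool's stand, m: 0 = home, 0.120 = fully out at its stop; starts at 0 to 0.012. Slides with about 2 N and stays where it is left. 
- spool_stand_cover (a joint): Cover of the spool's stand, m: 0 = shut, 0.080 = fully aside at its stop; starts at 0 to 0.012. Slides with about 2 N and stays where it is left. Shut, the plate lies over the tray 4 to 56 mm behind the lip's home place and reaches 36 mm to the -y side of the tab; on the +y side (y 51 to 89 mm) it runs in a black guide 57 mm high.
- spool_mid (a point): Middle (half-way up) of the tall white flanged spool, 52 mm tall, 36 mm across its flanges, about 90 g, standing loose on the tray 112 to 134 mm behind the lip. Not to be touched.
- disc_stand: The other test stand, of the same build and axes, whose tray carries the low steel disc. Its tray and cover stay as they are.
- disc_stand_tray (a joint): Tray of the other stand, m: 0 = home, 0.120 = fully out at its stop; starts at 0 to 0.012. Slides with about 2 N and stays where it is left. 
- disc_stand_cover (a joint): Cover of the other stand, m: 0 = shut, 0.080 = fully aside at its stop; starts at 0 to 0.012. Slides with about 2 N and stays where it is left. 
- disc: Low steel disc, 42 mm across, 14 mm thick, lying on the other stand's tray; origin at the centre of its underside.
- jar: Bystander: clear jar with a black cap, 48 mm across, 62 mm tall, on the bench to the robot's left; origin at the centre of its underside.
- driver: Bystander: screwdriver, 170 mm long, red handle, lying on the bench in front of the gap between the two stands, pointing away from the robot; its length is its x axis, handle at -x.
- adapter: Bystander: black plug-in adapter, 70 x 45 x 30 mm, on the bench to the robot's right; origin at the centre of its underside.
- spool: The same spool; origin at the centre of its underside, z along its axis.
Mind the look-alikes: they are no part of the job. Leave any purple look-alike of the spool alone.

How it is judged:
On the way, in this order (a step that is already met when the one before it is completed fails the run):
1. the cover of the spool's stand is aside (over 70 of 80 mm) while its tray is still in (value of joint spool_stand_cover above 0.07 m and value of joint spool_stand_tray below 0.025 m), for 0.2 s.
2. its tray is drawn out (over 112 of 120 mm) (value of joint spool_stand_tray above 0.112 m), for 0.2 s.
At the end, for the whole second after the job is handed in: The spool's tray is within 8 mm of its out stop, its cover within 10 mm of its stop; the spool stands upright and still on the tray, 30 to 160 mm behind the lip; the other tray and cover are in (under 20 mm); disc, jar, screwdriver, adapter moved under 20 mm (value of joint spool_stand_tray above 0.112 m and value of joint spool_stand_cover above 0.07 m and angle between spool_mid's own z axis and vertical below 0.15 rad and linear speed of spool below 0.02 m/s and x of spool_mid in the frame of spool_stand_lip between 0.03 and 0.16 m and z of spool_mid in the frame of spool_stand_lip between 0.001 and 0.011 m and value of joint each of disc_stand_tray, disc_stand_cover below 0.02 m and distance of each of disc, jar, driver, adapter from where it was at the start of the episode below 0.02 m); the robot touches nothing.
It fails at once if the spool is touched by the robot (contact force between spool and the fingers above 0.3 N or contact force between spool and the arm above 0.3 N).
It fails at once if the spool is lifted off the tray (z of spool_mid in the frame of spool_stand_lip above 0.015 m).
It fails at once if the spool is tipped (angle between spool_mid's own z axis and vertical above 0.35 rad).
It fails at once if the other stand's tray or cover is moved (value of joint any of disc_stand_tray, disc_stand_cover above 0.025 m).
It fails at once if the disc or a thing on the bench is displaced (over 25 mm) or lifted (distance of any of disc, jar, driver, adapter from where it was at the start of the episode above 0.025 m).
It also fails if it takes over 48 s, if anything falls off the work surface, if the arm or the gripper's body presses on something with over 40 N, if the wrist force passes 120 N, or if a joint passes its speed limit or range.

## Working session

There is one attempt and no reset: what is moved stays moved. The work goes in short steps, Python scripts to look and compute and a tool call to move; the robot and the scene stay as the last step left them, time stands still between calls to the robot, and variables do not carry over. Pictures are saved under pics/ and viewed, and the job is handed in when it is done.

Besides the shell and the picture viewer there is one more tool, called by a JSON object that holds its "api" and its "payload", one argument or row to a line. arm_command: Moves the arm, as the interface text tells. Its arguments: {"type":"object","properties":{"commands":{"type":"array"},"grip_force":{"type":"number"}},"required":["commands"]}

```bash
mkdir -p pics; ls
python3 - <<'E'
from bench import bot
import cv2,json,pickle
o=bot.get_obs(); print(o)
for n in("side","top"):
    s=bot.snapshot(n); pickle.dump(s,open(f"{n}0.pkl","wb"))
    cv2.imwrite(f"pics/{n}0.png",s["color"][:,:,::-1]); print(n,s["K"],s["rvec"],s["tvec"])
E
```

```text
pics
{'clock': 0.0, 'joint_pos': array([ 1.01639063e+00,  2.59175303e-01,  2.07292619e-02,  1.33367826e+00,
       -2.35113578e-05,  1.41819501e+00]), 'joint_vel': array([-7.64950758e-04,  1.16874984e-03,  3.24032072e-04, -7.80961311e-04,
        5.05989817e-05,  1.47736795e-03]), 'tau': array([-1.75928693e-03, -5.55639803e+01,  3.44534612e+01,  1.36375529e-02,
       -4.80575272e-04, -2.69676121e-06]), 'tool_pos': array([0.21495107, 0.5059424 , 0.23066255]), 'orientation': array([[-9.20356779e-01,  3.91079197e-01, -6.79107392e-04],
       [ 3.91079746e-01,  9.20356089e-01, -1.14144015e-03],
       [ 1.78627125e-04, -1.31611733e-03, -9.99999118e-01]]), 'wrist_force': array([-0.62352987,  0.46821917, -0.08542958]), 'torque': array([ 0.01653291, -0.03697287,  0.05680805]), 'opening': 0.9987681643363833}
side [[375.5501533    0.         319.5879515 ]
 [  0.         375.5501533  195.95433352]
 [  0.           0.           1.        ]] [ 0.11474659 -2.85560935  1.23494795] [0.55840125 0.09013025 0.85886552]
top [[474.53564242   0.         325.68297266]
 [  0.         474.53564242 204.70748267]
 [  0.           0.           1.        ]] [ 2.13324521 -2.17287287  0.08276507] [0.02481869 0.57187411 1.04529449]
```

View pics/side0.png

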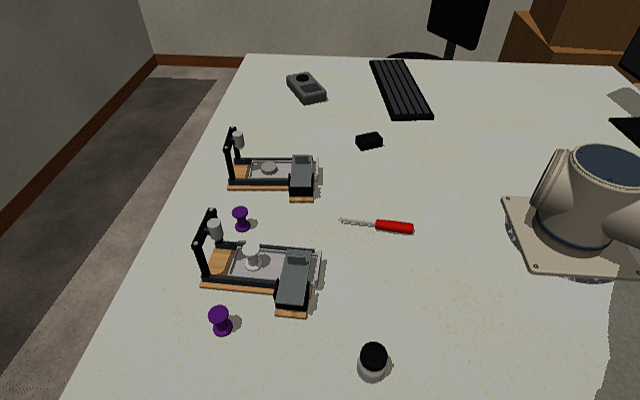

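View pics/top0.png

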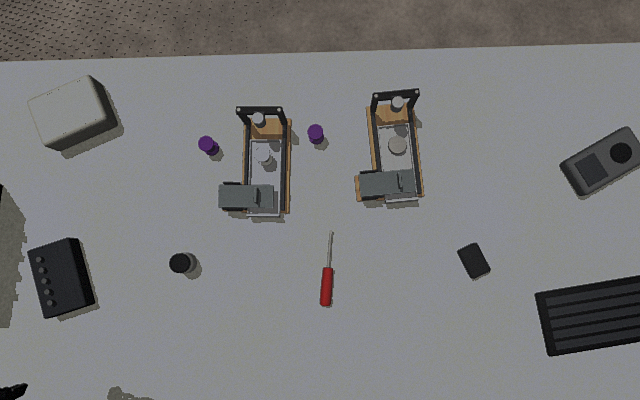

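Side view: the near stand holds the white spool at (252,256), with purple look-alikes at (241,218) and (221,320); the far stand holds the disc at (270,168). Top view: the spool stand is on the left, with the spool at (265,157), the tab near (257,196) and the lip near (265,216). The disc is at (397,145). White cylinders on the gantries at (259,118) and (397,102) are sensors and could also be mistaken for the spool. My choice is the left stand; I'll check it in crops.

Run:
```python
import cv2
a=cv2.imread("pics/top0.png")[90:230,190:310]; cv2.imwrite("pics/topc.png",cv2.resize(a,None,fx=4.2,fy=4.2,interpolation=cv2.INTER_CUBIC))
a=cv2.imread("pics/side0.png")[200:330,180:340]; cv2.imwrite("pics/sidec.png",cv2.resize(a,None,fx=4.5,fy=4.5,interpolation=cv2.INTER_CUBIC))
```

```text
(no output)
```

View pics/topc.png

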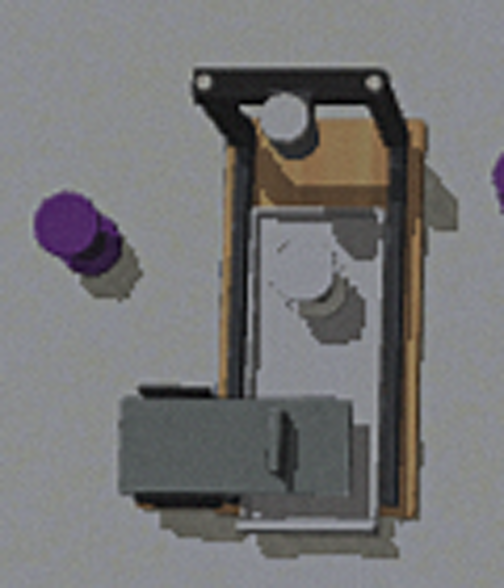

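View pics/sidec.png

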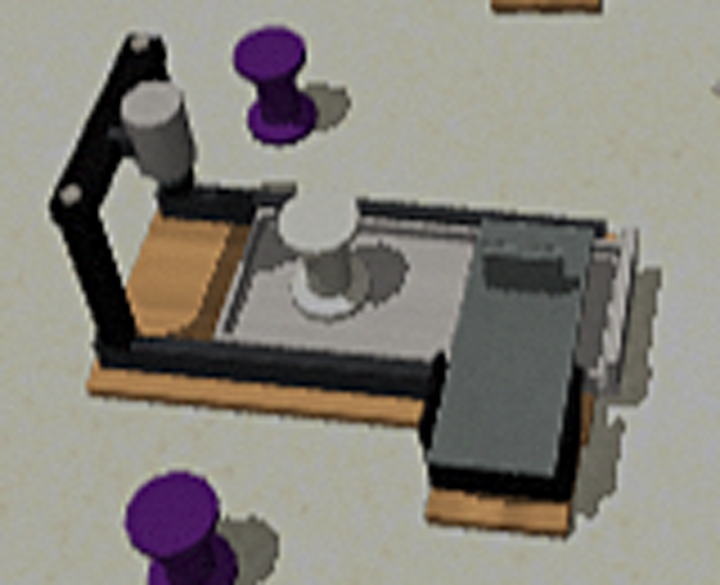

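Run:
```python
import cv2
a=cv2.imread("pics/top0.png")[178:222,214:286]; a=cv2.convertScaleAbs(a,alpha=1.4);cv2.imwrite("pics/topd.png",cv2.resize(a,None,fx=10,fy=10,interpolation=cv2.INTER_NEAREST))
a=cv2.imread("pics/side0.png")[240:320,265:330]; a=cv2.convertScaleAbs(a,alpha=1.4);cv2.imwrite("pics/sided.png",cv2.resize(a,None,fx=7.5,fy=7.5,interpolation=cv2.INTER_NEAREST))
```

```text
(no output)
```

View pics/topd.png

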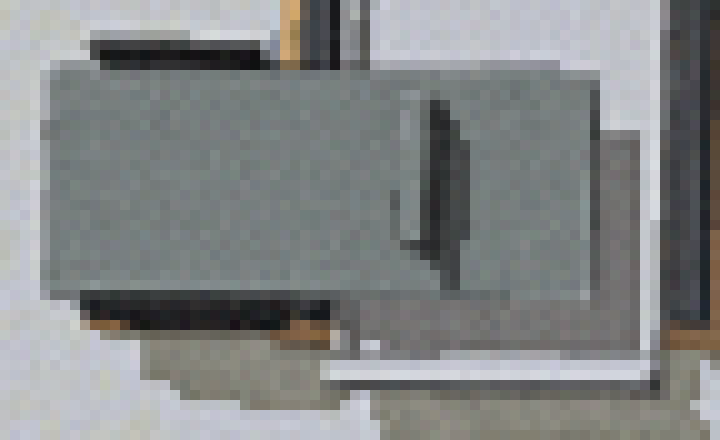

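View pics/sided.png

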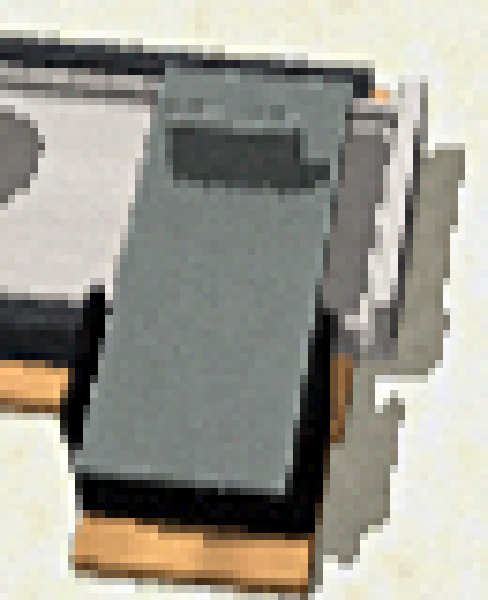

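```bash
cat > h.py <<'E'
import numpy as np,cv2,pickle
from scipy.optimize import least_squares
C={n:pickle.load(open(f"{n}0.pkl","rb")) for n in("side","top")}
def proj(n,P):
    s=C[n]; return cv2.projectPoints(np.array(P,float).reshape(-1,3),s["rvec"],s["tvec"],s["K"],None)[0][:,0]
def W(p,P):
    x,y,a=p[:3];P=np.array(P,float).reshape(-1,3);c,s=np.cos(a),np.sin(a)
    return np.c_[x+c*P[:,0]-s*P[:,1],y+s*P[:,0]+c*P[:,1],P[:,2]]
E
cat > fit.py <<'E'
from h import *
def mod(p):
    q,c,L=p[3:6]
    top=[[.004,-.036+c,.051],[.056,-.036+c,.051],[.030,c,.077],[.047,c,.077],[.013,c,.077],[-q-.003,.037,.04],[-q-.003,-.037,.04],[.004,L,.051],[.056,L,.051]]
    side=[[.030,c,.077],[.056,-.036+c,.051],[.004,-.036+c,.051],[.056,L,.051],[.004,L,.051],[-q-.003,-.037,.04]]
    return proj("top",W(p,top)),proj("side",W(p,side))
T=np.array([[272.7,207],[273.5,185],[254.6,194.3],[254.7,186.5],[254.3,202.2],[246.3,214.5],[279,214.3],[217.7,207],[218,184]])
S=np.array([[295.8,255.1],[286.5,248.2],[311.8,249.5],[274.5,302.2],[302.5,304.8],[319.4,250.4]])
f=lambda p:np.r_[(mod(p)[0]-T).ravel(),(mod(p)[1]-S).ravel()]
r=least_squares(f,[.5,.1,0,.005,.005,.1],x_scale=.01,loss="soft_l1")
print(r.x.round(4));a,b=mod(r.x);print((a-T).round(1).tolist(),(b-S).round(1).tolist())
np.save("fit.npy",r.x)
for n in C: R=cv2.Rodrigues(C[n]["rvec"])[0];print(n,-R.T@C[n]["tvec"])
# spool
t=lambda p:np.r_[(proj("top",[p[0],p[1],.072])[0]-[262.8,154.5]),(proj("side",[p[0],p[1],.072])[0]-[250.3,249])]
E
python3 fit.py
```

```text
[ 0.5628  0.1564 -0.0305  0.0076  0.0113  0.099 ]
[[0.2, 0.6], [-0.0, -0.5], [0.5, 0.1], [0.6, 0.1], [0.6, -0.1], [-0.1, -0.3], [-0.1, 0.3], [0.1, -0.0], [0.7, -0.0]] [[-0.2, 0.8], [-0.2, 0.3], [-0.2, 1.3], [-0.2, 0.2], [0.5, 0.5], [0.1, -0.3]]
side [0.51436693 0.60642388 0.65212125]
top [ 0.45823696 -0.01591247  1.10002827]
```

```bash
cat >> h.py <<'E'
def shift(stand, rot=True):
    from bench import bot
    from scipy.spatial.transform import Rotation as Ro
    p=np.load("fit.npy");o=bot.get_obs();R=o["orientation"];a=p[2]
    print("clock",o["clock"],"F",o["wrist_force"].round(1),"open",o["opening"])
    c=W([-0,0,0],[0,0,0])
    d=o["tool_pos"]-[p[0],p[1],0];print("stand pos now",np.round([np.cos(a)*d[0]+np.sin(a)*d[1],-np.sin(a)*d[0]+np.cos(a)*d[1],d[2]],4))
    G=np.array([[-np.cos(a),-np.sin(a),0],[-np.sin(a),np.cos(a),0],[0,0,-1]]) 
    print("turn deg",np.degrees(Ro.from_matrix(R.T@G).as_rotvec()).round(2))
    for s in stand:
        w=W(p,s)[0];print(s,"world",w.round(4),"t cm",(100*R.T@(w-o["tool_pos"])).round(2))
E
python3 -c "
from h import *
shift([[.03,-.018,.15],[.03,-.018,.063]])
s=C['top'];
def f(p): return np.r_[proj('top',[p[0],p[1],.072])[0]-[262.8,154.5],proj('side',[p[0],p[1],.072])[0]-[250.3,249]]
r=least_squares(f,[.68,.15],x_scale=.01);print(r.x,r.fun)"
```

```text
clock 0.1 F [-0.3  0.2 -0.3] open 0.9972182810672223
stand pos now [-0.3583  0.3388  0.2307]
turn deg [-7.000e-02 -2.000e-02 -2.128e+01]
[0.03, -0.018, 0.15] world [0.5922 0.1375 0.15  ] t cm [-49.13 -19.15   8.09]
[0.03, -0.018, 0.063] world [0.5922 0.1375 0.063 ] t cm [-49.14 -19.14  16.79]
[0.68366245 0.15197967] [-0.68936373 -0.57430692  0.5484572  -0.61289252]
```

{"api": "arm_command", "payload": {
  "commands": [
    {"tx": -3.8,"ty": -1.5,"tz": 0,"wz": -7,"gripper": 0},
    {"tx": -7.6,"ty": -3,"tz": 0,"wz": -14,"gripper": 0},
    {"tx": -11.4,"ty": -4.5,"tz": 0,"wz": -21.3,"gripper": 0},
    {"tx": -15.2,"ty": -6,"wz": -21.3,"gripper": 0},
    {"tx": -19,"ty": -7.5,"wz": -21.3,"gripper": 0},
    {"tx": -22.8,"ty": -9,"wz": -21.3,"gripper": 0},
    {"tx": -26.6,"ty": -10.5,"wz": -21.3,"gripper": 0},
    {"tx": -30,"ty": -12,"tz": 1,"wz": -21.3,"gripper": 0},
    {"tx": -33,"ty": -13,"tz": 2,"wz": -21.3,"gripper": 0},
    {"tx": -36,"ty": -14,"tz": 3,"wz": -21.3,"gripper": 0}
  ]
}}

```text
invalid input
```

```bash
python3 -c "
from h import *
shift([[.03,-.018,.15],[.03,-.018,.063]])"
```

```text
clock 0.1 F [-0.3  0.2 -0.3] open 0.9972182810672223
stand pos now [-0.3583  0.3388  0.2307]
turn deg [-7.000e-02 -2.000e-02 -2.128e+01]
[0.03, -0.018, 0.15] world [0.5922 0.1375 0.15  ] t cm [-49.13 -19.15   8.09]
[0.03, -0.018, 0.063] world [0.5922 0.1375 0.063 ] t cm [-49.14 -19.14  16.79]
```

{"api": "arm_command", "payload": {
  "commands": [
    {"wx": 0,"wy": 0,"wz": -7,"tx": -3.8,"ty": -1.5,"tz": 0,"gripper": 0},
    {"wx": 0,"wy": 0,"wz": -14,"tx": -7.6,"ty": -3,"tz": 0,"gripper": 0},
    {"wx": 0,"wy": 0,"wz": -21.3,"tx": -11.4,"ty": -4.5,"tz": 0,"gripper": 0},
    {"wx": 0,"wy": 0,"wz": -21.3,"tx": -15.2,"ty": -6,"tz": 0,"gripper": 0},
    {"wx": 0,"wy": 0,"wz": -21.3,"tx": -19,"ty": -7.5,"tz": 0,"gripper": 0},
    {"wx": 0,"wy": 0,"wz": -21.3,"tx": -22.8,"ty": -9,"tz": 0,"gripper": 0},
    {"wx": 0,"wy": 0,"wz": -21.3,"tx": -26.6,"ty": -10.5,"tz": 0,"gripper": 0},
    {"wx": 0,"wy": 0,"wz": -21.3,"tx": -30,"ty": -12,"tz": 1,"gripper": 0},
    {"wx": 0,"wy": 0,"wz": -21.3,"tx": -33,"ty": -13,"tz": 2,"gripper": 0},
    {"wx": 0,"wy": 0,"wz": -21.3,"tx": -36,"ty": -14,"tz": 3,"gripper": 0}
  ]
}}

```text
clock: 0.93
tool_pos: [0.493, 0.2345, 0.2007]
orientation: [[-1.0, 0.031, 0.0], [0.031, 1.0, -0.0], [-0.0, -0.0, -1.0]]
wrist_force: [-0.6, 0.4, -0.6]
opening: -0.001
```

```bash
python3 -c "
from h import *
shift([[.03,-.018,.15],[.03,-.018,.063]])"
```

```text
clock 0.9333 F [-0.6  0.4 -0.6] open -0.001082178468137186
stand pos now [-0.0721  0.076   0.2007]
turn deg [-0.01  0.   -0.04]
[0.03, -0.018, 0.15] world [0.5922 0.1375 0.15  ] t cm [-10.22  -9.39   5.07]
[0.03, -0.018, 0.063] world [0.5922 0.1375 0.063 ] t cm [-10.22  -9.39  13.77]
```

{"api": "arm_command", "payload": {
  "commands": [
    {"wx": 0,"wy": 0,"wz": 0,"tx": -2.5,"ty": -2.3,"tz": 1,"gripper": 0},
    {"wx": 0,"wy": 0,"wz": 0,"tx": -5,"ty": -4.6,"tz": 2,"gripper": 0},
    {"wx": 0,"wy": 0,"wz": 0,"tx": -7.6,"ty": -7,"tz": 3,"gripper": 0},
    {"wx": 0,"wy": 0,"wz": 0,"tx": -10.2,"ty": -9.4,"tz": 4,"gripper": 0},
    {"wx": 0,"wy": 0,"wz": 0,"tx": -10.2,"ty": -9.4,"tz": 6.5,"gripper": 0},
    {"wx": 0,"wy": 0,"wz": 0,"tx": -10.2,"ty": -9.4,"tz": 9,"gripper": 0},
    {"wx": 0,"wy": 0,"wz": 0,"tx": -10.2,"ty": -9.4,"tz": 10,"gripper": 0},
    {"wx": 0,"wy": 0,"wz": 0,"tx": -10.2,"ty": -9.4,"tz": 10,"gripper": 0}
  ]
}}

```text
clock: 1.6
tool_pos: [0.5892, 0.1393, 0.0985]
orientation: [[-1.0, 0.03, -0.005], [0.03, 1.0, -0.0], [0.005, -0.001, -1.0]]
wrist_force: [-0.4, 0.1, -0.7]
opening: -0.002
```

Run:
```python
from h import *
from bench import bot
shift([[.03,-.018,.063]])
for n,(a,b,c,d) in dict(side=(180,340,220,350),top=(170,250,190,320)).items():
    i=bot.snapshot(n)["color"][:,:,::-1]
    i=i[190:330,180:350] if n=="side" else i[90:230,190:320]
    cv2.imwrite(f"pics/{n}1.png",cv2.resize(i,None,fx=4,fy=4,interpolation=cv2.INTER_CUBIC))
```

```text
clock 1.6 F [-0.4  0.1 -0.7] open -0.0022234617232550213
stand pos now [ 0.0269 -0.0163  0.0985]
turn deg [-0.04 -0.3   0.01]
[0.03, -0.018, 0.063] world [0.5922 0.1375 0.063 ] t cm [-0.33 -0.17  3.55]
```

View pics/side1.png

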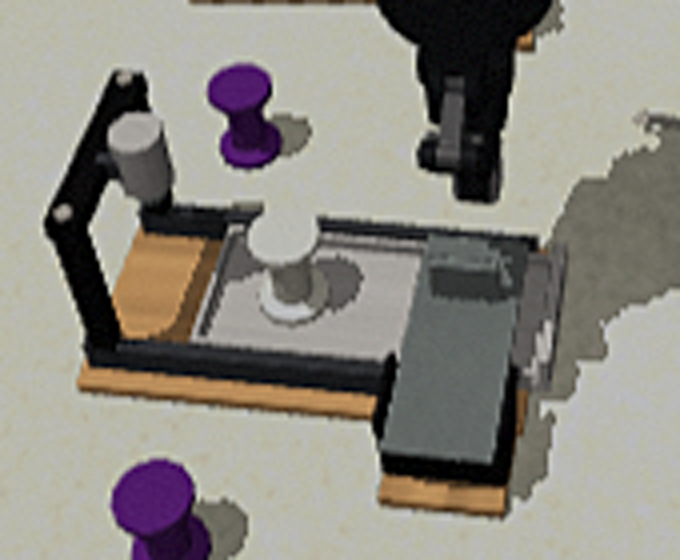

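View pics/top1.png

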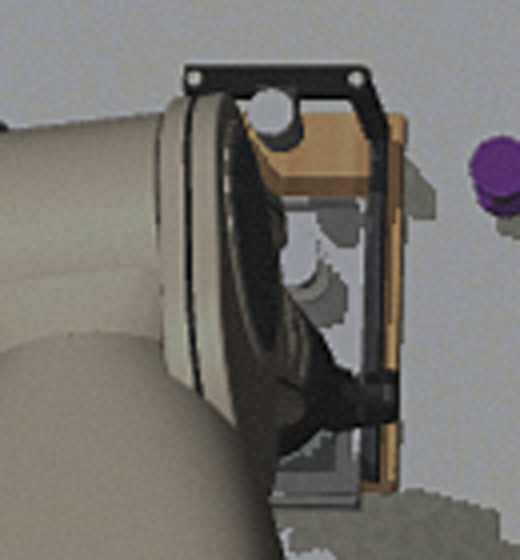

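Side view: the fingertip at crop (475,195) hovers on the far (-y) side of the tab (465,275), and the spool is untouched. Next I descend, then push.

{"api": "arm_command", "payload": {
  "commands": [
    {"wx": 0,"wy": 0,"wz": 0,"tx": 0,"ty": 0,"tz": 1.3,"gripper": 0},
    {"wx": 0,"wy": 0,"wz": 0,"tx": 0,"ty": 0,"tz": 2.6,"gripper": 0},
    {"wx": 0,"wy": 0,"wz": 0,"tx": 0,"ty": 0,"tz": 3.7,"gripper": 0},
    {"wx": 0,"wy": 0,"wz": 0,"tx": 0,"ty": 0,"tz": 3.7,"gripper": 0},
    {"wx": 0,"wy": 0,"wz": 0,"tx": 0,"ty": 0,"tz": 3.7,"gripper": 0}
  ]
}}

```text
clock: 2.12
tool_pos: [0.5909, 0.1398, 0.0649]
orientation: [[-1.0, 0.03, 0.0], [0.03, 1.0, 0.0], [-0.0, 0.0, -1.0]]
wrist_force: [0.5, 1.2, 0.4]
opening: -0.004
```

Run:
```python
from h import *
from bench import bot
shift([[.03,.0625,.063]])
i=bot.snapshot("side")["color"][:,:,::-1][190:330,180:350]
cv2.imwrite("pics/side2.png",cv2.resize(i,None,fx=4,fy=4,interpolation=cv2.INTER_CUBIC))
```

```text
clock 2.1167 F [0.5 1.2 0.4] open -0.004183797746201452
stand pos now [ 0.0286 -0.0157  0.0649]
turn deg [0.   0.02 0.05]
[0.03, 0.0625, 0.063] world [0.5947 0.2179 0.063 ] t cm [-0.15  7.82  0.19]
```

View pics/side2.png

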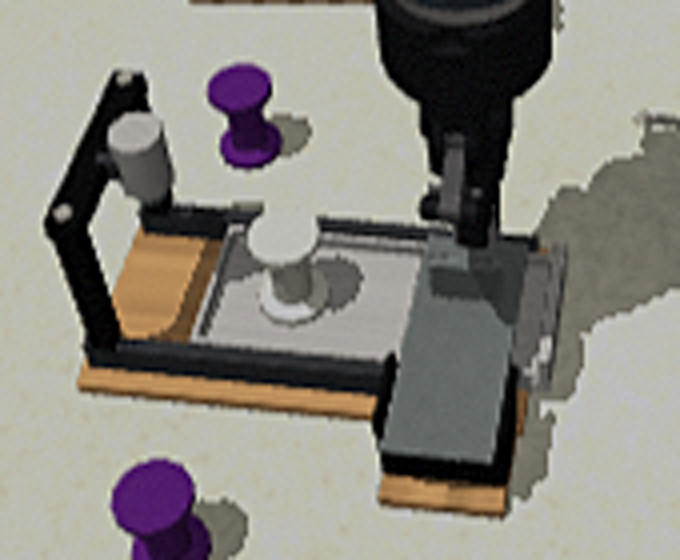

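The fingertip is behind the tab at crop (480,245). Pushing now.

{"api": "arm_command", "payload": {
  "commands": [
    {"wx": 0,"wy": 0,"wz": 0,"tx": 0,"ty": 0.6,"tz": 0.1,"gripper": 0},
    {"wx": 0,"wy": 0,"wz": 0,"tx": 0,"ty": 1.2,"tz": 0.1,"gripper": 0},
    {"wx": 0,"wy": 0,"wz": 0,"tx": 0,"ty": 2,"tz": 0.1,"gripper": 0},
    {"wx": 0,"wy": 0,"wz": 0,"tx": 0,"ty": 2.8,"tz": 0.1,"gripper": 0},
    {"wx": 0,"wy": 0,"wz": 0,"tx": 0,"ty": 3.6,"tz": 0.1,"gripper": 0},
    {"wx": 0,"wy": 0,"wz": 0,"tx": 0,"ty": 4.4,"tz": 0.1,"gripper": 0},
    {"wx": 0,"wy": 0,"wz": 0,"tx": 0,"ty": 5.2,"tz": 0.1,"gripper": 0},
    {"wx": 0,"wy": 0,"wz": 0,"tx": 0,"ty": 6,"tz": 0.1,"gripper": 0},
    {"wx": 0,"wy": 0,"wz": 0,"tx": 0,"ty": 6.6,"tz": 0.1,"gripper": 0},
    {"wx": 0,"wy": 0,"wz": 0,"tx": 0,"ty": 7,"tz": 0.1,"gripper": 0}
  ]
}}

```text
clock: 3.0
tool_pos: [0.5928, 0.2105, 0.0632]
orientation: [[-1.0, 0.029, -0.0], [0.029, 1.0, 0.0], [0.0, 0.0, -1.0]]
wrist_force: [1.3, -1.9, 1.0]
opening: 0.002
```

Run:
```python
from h import *
from bench import bot
shift([[.03,.0625,.063]])
i=bot.snapshot("side")["color"][:,:,::-1][190:330,180:350]
cv2.imwrite("pics/side3.png",cv2.resize(i,None,fx=4,fy=4,interpolation=cv2.INTER_CUBIC))
```

```text
clock 3.0 F [ 1.3 -1.9  1. ] open 0.0021896507378385247
stand pos now [0.0284 0.055  0.0632]
turn deg [ 0.01 -0.01  0.06]
[0.03, 0.0625, 0.063] world [0.5947 0.2179 0.063 ] t cm [-0.16  0.75  0.02]
```

View pics/side3.png

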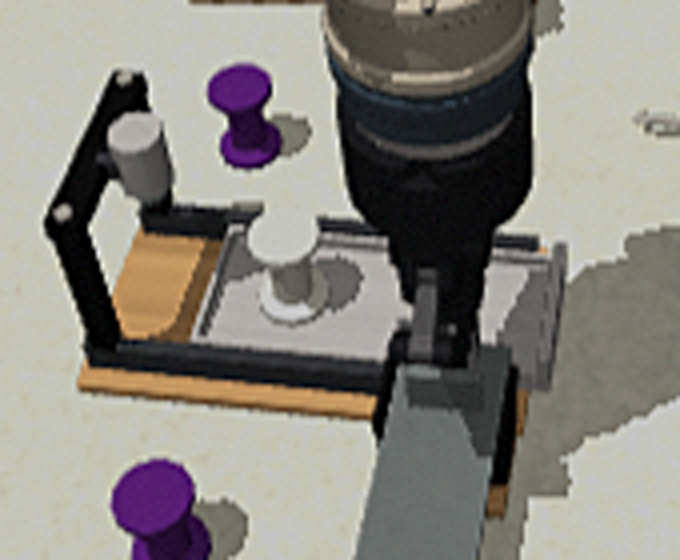

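The cover plate has slid most of the way. The wrist force is still about 2 N, so it isn't at its stop. I'll push on gently.

{"api": "arm_command", "payload": {
  "commands": [
    {"wx": 0,"wy": 0,"wz": 0,"tx": 0,"ty": 0.3,"tz": 0,"gripper": 0},
    {"wx": 0,"wy": 0,"wz": 0,"tx": 0,"ty": 0.6,"tz": 0,"gripper": 0},
    {"wx": 0,"wy": 0,"wz": 0,"tx": 0,"ty": 0.8,"tz": 0,"gripper": 0},
    {"wx": 0,"wy": 0,"wz": 0,"tx": 0,"ty": 0.9,"tz": 0,"gripper": 0},
    {"wx": 0,"wy": 0,"wz": 0,"tx": 0,"ty": 0.9,"tz": 0,"gripper": 0}
  ]
}}

```text
clock: 3.47
tool_pos: [0.5929, 0.2177, 0.0631]
orientation: [[-1.0, 0.031, -0.001], [0.031, 1.0, -0.002], [0.001, -0.002, -1.0]]
wrist_force: [0.4, -5.2, 0.9]
opening: -0.005
```

{"api": "arm_command", "payload": {
  "commands": [
    {"wx": 0,"wy": 0,"wz": 0,"tx": 0,"ty": 0.2,"tz": 0,"gripper": 0},
    {"wx": 0,"wy": 0,"wz": 0,"tx": 0,"ty": 0.4,"tz": 0,"gripper": 0},
    {"wx": 0,"wy": 0,"wz": 0,"tx": 0,"ty": 0.4,"tz": 0,"gripper": 0}
  ]
}}

```text
clock: 3.72
tool_pos: [0.5929, 0.2183, 0.0631]
orientation: [[-0.999, 0.033, -0.001], [0.033, 0.999, -0.008], [0.001, -0.008, -1.0]]
wrist_force: [-1.6, -20.8, 3.1]
opening: -0.002
```

Run:
```python
from h import *
from bench import bot
shift([[.03,.0625,.063]])
```

```text
clock 3.7167 F [ -1.6 -20.8   3.1] open -0.0015708889996166465
stand pos now [0.0283 0.0628 0.0631]
turn deg [-0.47 -0.05 -0.15]
[0.03, 0.0625, 0.063] world [0.5947 0.2179 0.063 ] t cm [-0.17 -0.03  0.01]
```

The force rose to 21 N at exactly the predicted place, so the cover is at its stop. I'll back off, lift, and move over behind the lip.

{"api": "arm_command", "payload": {
  "commands": [
    {"wx": 0,"wy": 0,"wz": 0,"tx": 0,"ty": -1,"tz": 0,"gripper": 0},
    {"wx": 0,"wy": 0,"wz": 0,"tx": 0,"ty": -2,"tz": 0,"gripper": 0},
    {"wx": 0,"wy": 0,"wz": 0,"tx": 0,"ty": -2.5,"tz": -1.5,"gripper": 0},
    {"wx": 0,"wy": 0,"wz": 0,"tx": 0.6,"ty": -4,"tz": -3,"gripper": 0},
    {"wx": 0,"wy": 0,"wz": 0,"tx": 1.2,"ty": -5.5,"tz": -3,"gripper": 0},
    {"wx": 0,"wy": 0,"wz": 0,"tx": 1.3,"ty": -6.7,"tz": -3,"gripper": 0},
    {"wx": 0,"wy": 0,"wz": 0,"tx": 1.3,"ty": -6.7,"tz": -3,"gripper": 0},
    {"wx": 0,"wy": 0,"wz": 0,"tx": 1.3,"ty": -6.7,"tz": -3,"gripper": 0}
  ]
}}

```text
clock: 4.38
tool_pos: [0.5783, 0.1554, 0.0931]
orientation: [[-1.0, 0.031, -0.0], [0.031, 1.0, 0.001], [0.0, 0.001, -1.0]]
wrist_force: [0.8, 0.1, -0.3]
opening: 0.002
```

Run:
```python
from h import *
from bench import bot
shift([[.015,0,.026]])
i=bot.snapshot("side")["color"][:,:,::-1][190:330,180:350]
cv2.imwrite("pics/side4.png",cv2.resize(i,None,fx=4,fy=4,interpolation=cv2.INTER_CUBIC))
```

```text
clock 4.3833 F [ 0.8  0.1 -0.3] open 0.0017846113951481592
stand pos now [ 0.0155 -0.0005  0.0931]
turn deg [ 0.03 -0.02 -0.05]
[0.015, 0, 0.026] world [0.5778 0.1559 0.026 ] t cm [0.05 0.05 6.71]
```

View pics/side4.png

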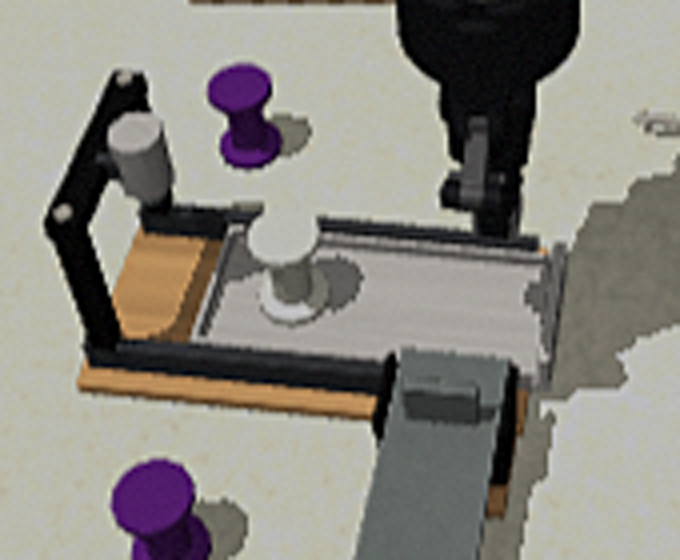

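The cover stayed aside, with the tab at crop (442,400). The fingertip at (497,232) is above the tray, behind the lip at (555,310). Going down.

{"api": "arm_command", "payload": {
  "commands": [
    {"wx": 0,"wy": 0,"wz": 0,"tx": 0,"ty": 0,"tz": 2,"gripper": 0},
    {"wx": 0,"wy": 0,"wz": 0,"tx": 0,"ty": 0,"tz": 4,"gripper": 0},
    {"wx": 0,"wy": 0,"wz": 0,"tx": 0,"ty": 0,"tz": 5.5,"gripper": 0},
    {"wx": 0,"wy": 0,"wz": 0,"tx": 0,"ty": 0,"tz": 6.3,"gripper": 0},
    {"wx": 0,"wy": 0,"wz": 0,"tx": 0,"ty": 0,"tz": 6.6,"gripper": 0},
    {"wx": 0,"wy": 0,"wz": 0,"tx": 0,"ty": 0,"tz": 6.6,"gripper": 0}
  ]
}}

```text
clock: 4.93
tool_pos: [0.5781, 0.1563, 0.0266]
orientation: [[-1.0, 0.03, -0.001], [0.03, 1.0, -0.0], [0.001, -0.0, -1.0]]
wrist_force: [-0.1, -0.2, -0.1]
opening: -0.004
```

Run:
```python
from h import *
from bench import bot
shift([[-.108,0,.026]])
i=bot.snapshot("side")["color"][:,:,::-1][190:330,180:350]
cv2.imwrite("pics/side5.png",cv2.resize(i,None,fx=4,fy=4,interpolation=cv2.INTER_CUBIC))
```

```text
clock 4.9333 F [-0.1 -0.2 -0.1] open -0.00404056350523851
stand pos now [0.0153 0.0004 0.0266]
turn deg [-0.   -0.07  0.05]
[-0.108, 0, 0.026] world [0.4548 0.1597 0.026 ] t cm [12.33 -0.02  0.08]
```

View pics/side5.png

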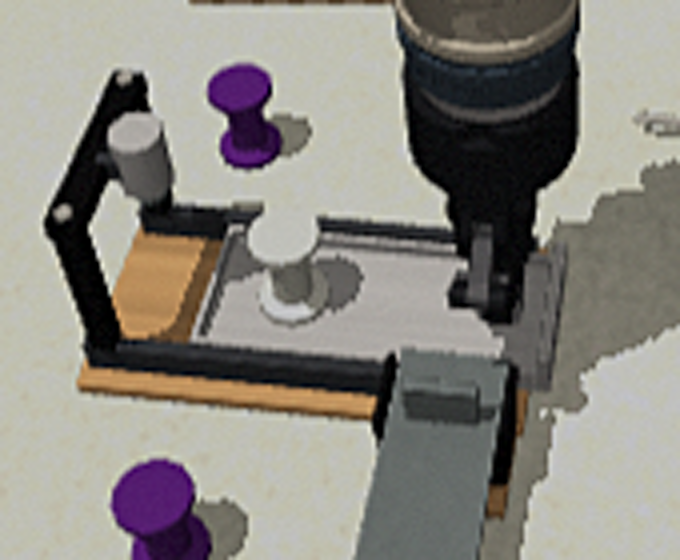

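The fingertip is behind the lip and on the tray, at crop (500,315). I'll pull slowly.

{"api": "arm_command", "payload": {
  "commands": [
    {"wx": 0,"wy": 0,"wz": 0,"tx": 0.3,"ty": 0,"tz": 0,"gripper": 0},
    {"wx": 0,"wy": 0,"wz": 0,"tx": 0.6,"ty": 0,"tz": 0,"gripper": 0},
    {"wx": 0,"wy": 0,"wz": 0,"tx": 0.8,"ty": 0,"tz": 0,"gripper": 0},
    {"wx": 0,"wy": 0,"wz": 0,"tx": 1,"ty": 0,"tz": 0,"gripper": 0},
    {"wx": 0,"wy": 0,"wz": 0,"tx": 1.2,"ty": 0,"tz": 0,"gripper": 0},
    {"wx": 0,"wy": 0,"wz": 0,"tx": 1.4,"ty": 0,"tz": 0,"gripper": 0},
    {"wx": 0,"wy": 0,"wz": 0,"tx": 1.7,"ty": 0,"tz": 0,"gripper": 0},
    {"wx": 0,"wy": 0,"wz": 0,"tx": 2,"ty": 0,"tz": 0,"gripper": 0},
    {"wx": 0,"wy": 0,"wz": 0,"tx": 2.3,"ty": 0,"tz": 0,"gripper": 0},
    {"wx": 0,"wy": 0,"wz": 0,"tx": 2.6,"ty": 0,"tz": 0,"gripper": 0}
  ]
}}

```text
clock: 5.82
tool_pos: [0.5521, 0.1567, 0.0274]
orientation: [[-1.0, 0.03, 0.0], [0.03, 1.0, 0.0], [-0.0, 0.0, -1.0]]
wrist_force: [1.9, 0.2, 1.5]
opening: -0.001
```

Run:
```python
from h import *
from bench import bot
shift([[-.108,0,.026]])
i=bot.snapshot("side")["color"][:,:,::-1][190:330,180:350]
cv2.imwrite("pics/side6.png",cv2.resize(i,None,fx=4,fy=4,interpolation=cv2.INTER_CUBIC))
```

```text
clock 5.8167 F [1.9 0.2 1.5] open -0.0011450129371597042
stand pos now [-0.0106  0.      0.0274]
turn deg [0.01 0.02 0.02]
[-0.108, 0, 0.026] world [0.4548 0.1597 0.026 ] t cm [9.74 0.   0.14]
```

View pics/side6.png

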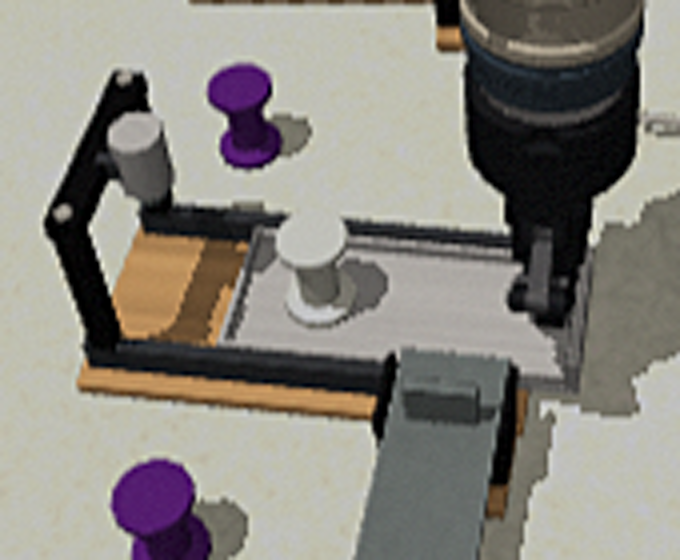

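The tray follows and the spool rides upright. Continuing.

{"api": "arm_command", "payload": {
  "commands": [
    {"wx": 0,"wy": 0,"wz": 0,"tx": 0.4,"ty": 0,"tz": 0,"gripper": 0},
    {"wx": 0,"wy": 0,"wz": 0,"tx": 0.9,"ty": 0,"tz": 0,"gripper": 0},
    {"wx": 0,"wy": 0,"wz": 0,"tx": 1.5,"ty": 0,"tz": 0,"gripper": 0},
    {"wx": 0,"wy": 0,"wz": 0,"tx": 2.1,"ty": 0,"tz": 0,"gripper": 0},
    {"wx": 0,"wy": 0,"wz": 0,"tx": 2.7,"ty": 0,"tz": 0,"gripper": 0},
    {"wx": 0,"wy": 0,"wz": 0,"tx": 3.3,"ty": 0,"tz": 0,"gripper": 0},
    {"wx": 0,"wy": 0,"wz": 0,"tx": 3.9,"ty": 0,"tz": 0,"gripper": 0},
    {"wx": 0,"wy": 0,"wz": 0,"tx": 4.5,"ty": 0,"tz": 0,"gripper": 0},
    {"wx": 0,"wy": 0,"wz": 0,"tx": 5,"ty": 0,"tz": 0,"gripper": 0},
    {"wx": 0,"wy": 0,"wz": 0,"tx": 5.4,"ty": 0,"tz": 0,"gripper": 0}
  ]
}}

```text
clock: 6.7
tool_pos: [0.4975, 0.1584, 0.0273]
orientation: [[-1.0, 0.03, -0.0], [0.03, 1.0, -0.0], [0.0, -0.0, -1.0]]
wrist_force: [2.6, 1.2, -1.2]
opening: -0.001
```

{"api": "arm_command", "payload": {
  "commands": [
    {"wx": 0,"wy": 0,"wz": 0,"tx": 0.4,"ty": 0,"tz": 0,"gripper": 0},
    {"wx": 0,"wy": 0,"wz": 0,"tx": 0.8,"ty": 0,"tz": 0,"gripper": 0},
    {"wx": 0,"wy": 0,"wz": 0,"tx": 1.2,"ty": 0,"tz": 0,"gripper": 0},
    {"wx": 0,"wy": 0,"wz": 0,"tx": 1.6,"ty": 0,"tz": 0,"gripper": 0},
    {"wx": 0,"wy": 0,"wz": 0,"tx": 2,"ty": 0,"tz": 0,"gripper": 0},
    {"wx": 0,"wy": 0,"wz": 0,"tx": 2.4,"ty": 0,"tz": 0,"gripper": 0},
    {"wx": 0,"wy": 0,"wz": 0,"tx": 2.8,"ty": 0,"tz": 0,"gripper": 0},
    {"wx": 0,"wy": 0,"wz": 0,"tx": 3.2,"ty": 0,"tz": 0,"gripper": 0},
    {"wx": 0,"wy": 0,"wz": 0,"tx": 3.5,"ty": 0,"tz": 0,"gripper": 0},
    {"wx": 0,"wy": 0,"wz": 0,"tx": 3.7,"ty": 0,"tz": 0,"gripper": 0}
  ]
}}

```text
clock: 7.53
tool_pos: [0.4608, 0.1594, 0.0273]
orientation: [[-1.0, 0.03, -0.0], [0.03, 1.0, -0.0], [0.0, -0.0, -1.0]]
wrist_force: [1.3, 1.7, 1.2]
opening: -0.001
```

Run:
```python
from h import *
from bench import bot
shift([[-.109,0,.026]])
i=bot.snapshot("side")["color"][:,:,::-1][190:330,180:350]
cv2.imwrite("pics/side7.png",cv2.resize(i,None,fx=4,fy=4,interpolation=cv2.INTER_CUBIC))
```

```text
clock 7.5333 F [1.3 1.7 1.2] open -0.0013503163058589305
stand pos now [-1.02e-01 -1.00e-04  2.73e-02]
turn deg [-0.01 -0.01  0.03]
[-0.109, 0, 0.026] world [0.4538 0.1597 0.026 ] t cm [0.7  0.01 0.13]
```

View pics/side7.png

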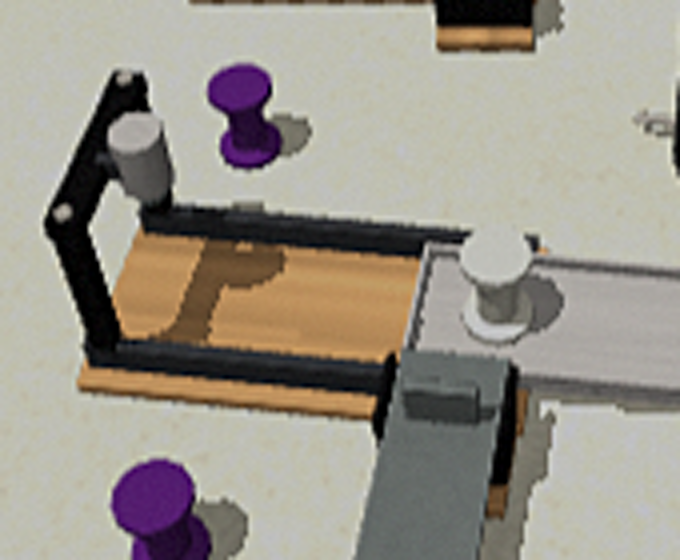

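Almost out, and the spool is upright at crop (495,285). I'll creep on to the stop.

{"api": "arm_command", "payload": {
  "commands": [
    {"wx": 0,"wy": 0,"wz": 0,"tx": 0.2,"ty": 0,"tz": 0,"gripper": 0},
    {"wx": 0,"wy": 0,"wz": 0,"tx": 0.4,"ty": 0,"tz": 0,"gripper": 0},
    {"wx": 0,"wy": 0,"wz": 0,"tx": 0.6,"ty": 0,"tz": 0,"gripper": 0},
    {"wx": 0,"wy": 0,"wz": 0,"tx": 0.8,"ty": 0,"tz": 0,"gripper": 0},
    {"wx": 0,"wy": 0,"wz": 0,"tx": 0.9,"ty": 0,"tz": 0,"gripper": 0},
    {"wx": 0,"wy": 0,"wz": 0,"tx": 0.9,"ty": 0,"tz": 0,"gripper": 0}
  ]
}}

```text
clock: 8.08
tool_pos: [0.4542, 0.1596, 0.0275]
orientation: [[-1.0, 0.03, 0.004], [0.03, 1.0, -0.0], [-0.004, -0.0, -1.0]]
wrist_force: [9.0, -0.2, -5.0]
opening: -0.002
```

{"api": "arm_command", "payload": {
  "commands": [
    {"wx": 0,"wy": 0,"wz": 0,"tx": 0.2,"ty": 0,"tz": 0,"gripper": 0},
    {"wx": 0,"wy": 0,"wz": 0,"tx": 0.3,"ty": 0,"tz": 0,"gripper": 0},
    {"wx": 0,"wy": 0,"wz": 0,"tx": 0.3,"ty": 0,"tz": 0,"gripper": 0}
  ]
}}

```text
clock: 8.33
tool_pos: [0.4541, 0.1596, 0.028]
orientation: [[-0.999, 0.031, 0.009], [0.031, 1.0, -0.0], [-0.009, -0.0, -1.0]]
wrist_force: [19.8, -1.5, -13.1]
opening: 0.002
```

It's at the stop: 20 N with no further travel, at the predicted spot. I'll ease off the lip and lift clear.

{"api": "arm_command", "payload": {
  "commands": [
    {"wx": 0,"wy": 0,"wz": 0,"tx": -0.5,"ty": 0,"tz": 0,"gripper": 0},
    {"wx": 0,"wy": 0,"wz": 0,"tx": -1,"ty": 0,"tz": 0,"gripper": 0},
    {"wx": 0,"wy": 0,"wz": 0,"tx": -1.2,"ty": 0,"tz": -0.3,"gripper": 0},
    {"wx": 0,"wy": 0,"wz": 0,"tx": -1.2,"ty": 0,"tz": -1.5,"gripper": 0},
    {"wx": 0,"wy": 0,"wz": 0,"tx": -1.2,"ty": 0,"tz": -4,"gripper": 0},
    {"wx": 0,"wy": 0,"wz": 0,"tx": -1.2,"ty": 0,"tz": -7,"gripper": 0},
    {"wx": 0,"wy": 0,"wz": 0,"tx": -1.2,"ty": 0,"tz": -10,"gripper": 0},
    {"wx": 0,"wy": 0,"wz": 0,"tx": -1.2,"ty": 0,"tz": -13,"gripper": 0},
    {"wx": 0,"wy": 0,"wz": 0,"tx": 2,"ty": 0,"tz": -15,"gripper": 0},
    {"wx": 0,"wy": 0,"wz": 0,"tx": 5,"ty": 0,"tz": -16,"gripper": 0}
  ]
}}

```text
clock: 9.17
tool_pos: [0.3995, 0.1613, 0.1895]
orientation: [[-1.0, 0.031, 0.002], [0.031, 1.0, 0.0], [-0.002, 0.001, -1.0]]
wrist_force: [-0.5, 0.6, -0.0]
opening: 0.003
```

{"api": "arm_command", "payload": {
  "commands": [
    {"wx": 0,"wy": 0,"wz": 0,"tx": 1,"ty": 2,"tz": -1,"gripper": 0},
    {"wx": 0,"wy": 0,"wz": 0,"tx": 1,"ty": 5,"tz": -1,"gripper": 0},
    {"wx": 0,"wy": 0,"wz": 0,"tx": 1,"ty": 8,"tz": -1,"gripper": 0},
    {"wx": 0,"wy": 0,"wz": 0,"tx": 1,"ty": 11,"tz": -1,"gripper": 0},
    {"wx": 0,"wy": 0,"wz": 0,"tx": 1,"ty": 14,"tz": -1,"gripper": 0},
    {"wx": 0,"wy": 0,"wz": 0,"tx": 1,"ty": 17,"tz": -1,"gripper": 0},
    {"wx": 0,"wy": 0,"wz": 0,"tx": 1,"ty": 19,"tz": -1,"gripper": 0},
    {"wx": 0,"wy": 0,"wz": 0,"tx": 1,"ty": 20,"tz": -1,"gripper": 0},
    {"wx": 0,"wy": 0,"wz": 0,"tx": 1,"ty": 20,"tz": -1,"gripper": 0},
    {"wx": 0,"wy": 0,"wz": 0,"tx": 1,"ty": 20,"tz": -1,"gripper": 0}
  ]
}}

```text
clock: 10.0
tool_pos: [0.3949, 0.3611, 0.197]
orientation: [[-1.0, 0.029, -0.001], [0.029, 1.0, -0.001], [0.001, -0.001, -1.0]]
wrist_force: [0.4, -0.8, 0.3]
opening: 0.002
```

Run:
```python
from h import *
from bench import bot
shift([])
p=np.load("fit.npy")
for n in("side","top"):
    i=bot.snapshot(n)["color"][:,:,::-1].copy()
    cv2.imwrite(f"pics/{n}8.png",i)
    print(n,"expect lip ends",proj(n,W(p,[[-.123,.037,.04],[-.123,-.037,.04]])).round(1).tolist(),"tab",proj(n,W(p,[.03,.08,.077])).round(1).tolist())
```

```text
clock 10.0 F [ 0.4 -0.8  0.3] open 0.0015560522585030922
stand pos now [-0.1741  0.1995  0.197 ]
turn deg [-0.06 -0.06  0.08]
side expect lip ends [[374.1, 285.9], [374.2, 254.9]] tab [[289.7, 286.6]]
top expect lip ends [[244.6, 264.4], [277.7, 264.9]] tab [[223.9, 194.0]]
```

View pics/side8.png

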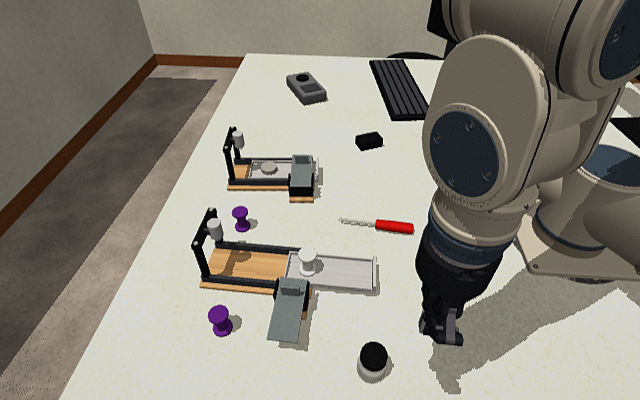

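View pics/top8.png

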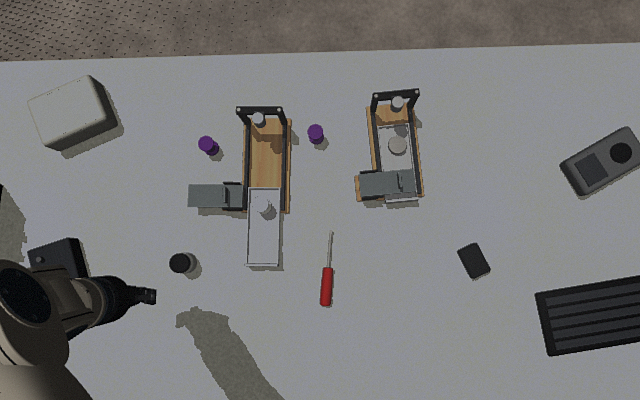

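Top view: the lip is at row 265 (expected 264.6 when fully out), the cover is aside with its tab near (224,194) as expected, and the spool is upright on the tray at (267,211). The disc, jar, driver and adapter are where they started. The arm is clear.

```bash
python3 -c "
from bench import bot
print(bot.sign_off())"
```

```text
the job is handed in; nothing more can be done
None
```

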